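# Pack turned stopper blanks head to tail in the tray

## Robot

A 6-joint arm with a two-finger parallel gripper is mounted at the origin on a cart in front of the work surface, level with it; the furniture and walls round the work are solid. World frame = base frame: x ahead of the robot, y to its left, z up, the work surface at z = 0. Lengths are in m, angles in rad, forces in N, time in s.
With the tool pointing down it reaches from about 0.35 to 0.975 m from the base axis. Payload 4.9 kg.
Tool frame: the origin (TCP) lies where the fingers leave the gripper's body, on its centre line; the fingertips stand 73 mm ahead of it and the grasp point (between the pads) lies 54 mm ahead of it; z points along the fingers, y is the direction in which the jaws open and shut (so a half turn about z gives the same grasp; the last joint's range is limited). The gripper opens to 85 mm and grips with 20 to 120 N. Pads are 22 mm wide; open, the fingers measure 114 mm over their backs; the gripper's body (76 mm by 85 mm) begins 54 mm behind the grasp point. The pads swing forward as they close: fully open they stand 13 mm farther back than shut.
Start: joints at [-1.413, 0.053, 1.613, -0, 1.476, -0.119], TCP at [0.171, -0.601, 0.304] pointing down, gripper open.
Joint ranges: [-3.01, 3.01], [-1.01, 2.22], [0.06, 2.58], [-1.02, 4.17], [0.09, 2.62], [-3.14, 3.14]. Speed limits (rad/s): [2.57, 2.57, 3.14, 3.14, 3.14, 3.14].

## Interface

Orientations are given as a rotation vector (axis times angle).
In Python, from station import monitor, vision, workorder gives the robot as it stands.
- The arm moves only by the tool arm_command, never from a script. Its argument "rows" is text: rows parted by semicolons, each of 6 numbers parted by spaces: the shift along the world's x, y, z in mm, then the turn, a rotation vector about the world's x, y, z in degrees. In form: tx ty tz wx wy wz; .... A call has 1 to 12 rows; each row is the pose to reach, as a shift and turn from the pose measured when the call began; what a row does not reach only later rows make up. A row lasts 1/8 s, in which the tool goes at most 62.5 mm and 10.7 degrees, less where a joint would pass 70% of its speed; a pose out of reach is approached as far as the arm can. A call with a gripper value outside its range is refused whole. "jaw" is the opening, from 0 (shut) to 1 (fully open), set as the call begins (left out, the last holds). The fingers move at their own pace and stop on an object; "squeeze" is the grip in N (left out, the last holds). Time passes only in rows, so rows that repeat a pose let the fingers close. It gives the time, the measured TCP pose, the force and the opening at its end, in the units of the state.
- monitor.get_obs(): the state, without advancing time (a new reading comes with each control period).
- vision.get_image(name): name is "scene" or "top"; returns a dict with "frame" (420x560x3 uint8, red, green, blue), "vfov" (degrees; the focal length in pixels is half the picture's height over the tangent of half this angle, whatever the lens; pixels are square), "cx", "cy" (the principal point, pixels), "distortion" ([k1, k2, p1, p2, k3] as OpenCV has them; the pictures are not rectified), "R" (3x3) and "t" (3): a world point X has camera coordinates R X + t. Camera axes: x right, y down, z forward; pixel columns grow to the right and rows downward; lengths in m; the calibration is good to about 2 mm. A picture is of the moment at which its call begins. There is no depth.
- workorder.finish_job(): hands the job in, once; it reports no verdict.
The state is a dict: "t": time; "q": joint angles; "dq": joint speeds; "effort": joint torques, N m; "tool_pos": TCP position; "tool_rot": TCP orientation; "contact_force": force on the tool from outside, world axes, zero at the start; "wrist_torque": the same for the moment, N m; "opening": finger opening in m.
Only numpy, scipy, OpenCV 4.12 (cv2) and the standard library are available. Lean on these libraries where they do the work, as an engineer would, in place of code of your own. Each camera call takes 0.05 s, during which the arm holds its last target. There are 200 camera calls.

## Task

The hat-shaped wooden stopper blanks go into the plywood tray in one row, alternately brim down and brim up so that their brims overlap; one already stands brim down at one end. First set the loose brim-down blank, as it stands, at the empty end, then set the brim-up blank of the same small size, as it stands, between the two with its crown down on the tray floor. The larger brim-up blank does not belong in this tray.

Things in the scene. Friction and masses are not known exactly. Their poses are not given: they have to be found in the camera images.
- tray: fixed shallow plywood tray, outside 96 (its x) by 210 (its y) by 17 mm high (plus a 6 mm dark cleat on each end), walls 6 mm; inside 84 by 198 mm with the floor 6 mm above its underside. Origin: centre of its underside, on the table; z up, y along the row. The row's places are at y = -60 mm (already taken), 0 (for the brim-up blank) and +60 mm (the empty end), at x = 0. Three blanks side by side the same way round (3 x 68 mm) do not fit.
- blank_packed: turned solid wooden blank shaped like a hat, loose, standing brim down at the -y end of the tray: round brim 68 mm in diameter and 10 mm thick, above it a round crown 34 mm in diameter; 56 mm high in all; 45 g. Origin: centre of its underside (the brim's flat face); z up along its axis.
- blank_down: the loose blank that stands brim down on the table, same shape and size as the packed one: brim 68 mm across from 0 to 10 mm height, crown 34 mm across from 10 to 56 mm height (grasp the crown); 45 g. Origin: centre of its underside (the brim's flat face); z up along its axis.
- blank_up: the small blank that stands upside down, brim up, on the table: crown 34 mm across from 0 to 46 mm height, brim 68 mm across from 46 to 56 mm height (grasp across the brim, which is 68 mm wide); 45 g. Origin: centre of its underside (the crown's end face, 34 mm across); z up along its axis. A larger blank (brim 84 mm, 72 mm high), also brim up, stands near it and is not wanted.
Not all that is in view belongs to the job. What is shaped like the blank_packed but red is not meant.

How it is judged:
On the way:
1. the brim-down blank stands flat on the tray floor at the empty end, let go (y of blank_down in the frame of tray between 0.035 and 0.08 m and x of blank_down in the frame of tray between -0.02 and 0.02 m and z of blank_down in the frame of tray below 0.011 m and angle between blank_down's own z axis and vertical below 0.14 rad and contact force between blank_down and the fingers below 0.05 N), for 0.2 s.
At the end, for the whole second after the job is handed in: All three small blanks rest on the tray floor (within 5 mm, upright within 8 degrees): the two brim-down ones at opposite ends (over 35 mm from the centre along the row, within 20 mm of the middle line), the brim-up one between them (within 20 mm of the centre along the row) (y of blank_down in the frame of tray between 0.035 and 0.08 m and x of blank_down in the frame of tray between -0.02 and 0.02 m and z of each of blank_down, blank_up, blank_packed in the frame of tray below 0.011 m and angle between each of blank_down, blank_up, blank_packed's own z axis and vertical below 0.14 rad and y of blank_up in the frame of tray between -0.02 and 0.02 m and x of blank_up in the frame of tray between -0.03 and 0.03 m and y of blank_packed in the frame of tray between -0.08 and -0.035 m and x of blank_packed in the frame of tray between -0.02 and 0.02 m and linear speed of each of blank_up, blank_down below 0.02 m/s); the robot touches nothing.
It also fails if it takes over 54 s, if anything falls off the work surface, if the arm or the gripper's body presses on something with over 40 N, if the wrist force passes 120 N, or if a joint passes its speed limit or range.

## Working session

There is one attempt and no reset: what is moved stays moved. The work goes in short steps, Python scripts to look and compute and a tool call to move; the robot and the scene stay as the last step left them, time stands still between calls to the robot, and variables do not carry over. Pictures are saved under pics/ and viewed, about 8 in all and at most 12, crops included, and the job is handed in when it is done.

Besides the shell and the picture viewer there is one more tool, called after "Call:" as a command line: name --argument value ..., lists and objects as JSON in quotes. arm_command: Moves the arm, as the interface text tells. Its arguments: {"type":"object","properties":{"rows":{"type":"string"},"jaw":{"type":"number"},"squeeze":{"type":"number"}},"required":["rows"]}

```bash
mkdir -p pics; cat > h.py <<'E'
import numpy as np,cv2
from station import monitor,vision,workorder
def cam(n,save=None):
    c=vision.get_image(n)
    if save: cv2.imwrite('pics/'+save,cv2.cvtColor(c['frame'],cv2.COLOR_RGB2BGR))
    c['K']=np.array([[210/np.tan(np.radians(c['vfov'])/2),0,c['cx']],[0,210/np.tan(np.radians(c['vfov'])/2),c['cy']],[0,0,1]])
    c['R']=np.array(c['R']);c['t']=np.array(c['t']);c['d']=np.array(c['distortion'],float)
    c['C']=-c['R'].T@c['t']
    return c
def ray(c,p):
    u=cv2.undistortPoints(np.array(p,float).reshape(-1,1,2),c['K'],c['d']).reshape(-1,2)
    return np.c_[u,np.ones(len(u))]@c['R']
def onz(c,p,z):
    r=ray(c,p);return c['C']+r*((z-c['C'][2])/r[:,2])[:,None]
def proj(c,X):
    return cv2.projectPoints(np.array(X,float).reshape(-1,1,3),cv2.Rodrigues(c['R'])[0],c['t'],c['K'],c['d'])[0].reshape(-1,2)
def tri(c1,p1,c2,p2):
    a=ray(c1,[p1])[0];b=ray(c2,[p2])[0];s=np.linalg.lstsq(np.c_[a,-b],c2['C']-c1['C'],rcond=None)[0]
    A=c1['C']+s[0]*a;B=c2['C']+s[1]*b;return (A+B)/2,np.linalg.norm(A-B)
E
python3 - <<'E'
from h import *
for n in('scene','top'):
    c=cam(n,n+'0.png');print(n,c['vfov'],c['C'].round(3),c['R'].round(2).tolist(),c['d'])
o=monitor.get_obs();print(o['t'],o['tool_pos'],o['tool_rot'],o['opening'])
E
```

```text
scene 49.118088033510375 [-0.014  1.054  0.544] [[-0.86, -0.52, -0.02], [-0.2, 0.38, -0.9], [0.47, -0.77, -0.43]] [-0.02734545  0.          0.          0.          0.        ]
top 56.25780308619431 [0.45  0.17  1.082] [[-0.01, -1.0, 0.01], [-1.0, 0.0, -0.07], [0.07, -0.01, -1.0]] [-0.10657841  0.          0.          0.          0.        ]
0.1 [ 0.1707061  -0.60080337  0.30281343] [-3.10979104e+00 -4.33099171e-01  4.40565506e-05] 0.08504771313830935
```

View pics/scene0.png

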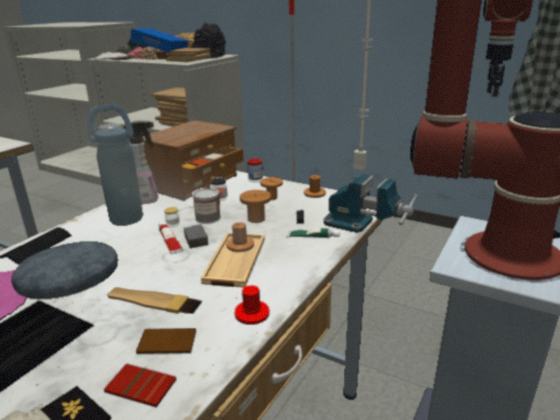

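View pics/top0.png

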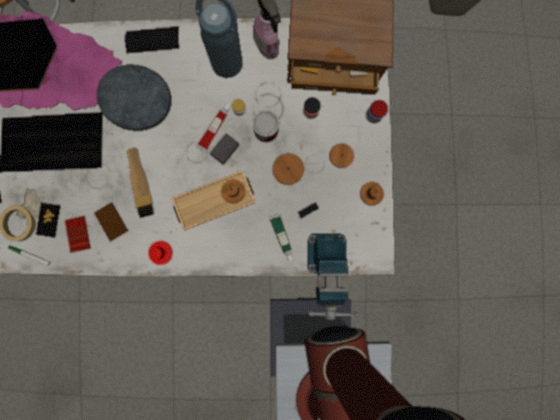

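The top view shows the tray at (214,201) with the packed blank at (232,190). The larger brim-up blank is at (289,169), the small brim-up one at (341,155) and the loose brim-down one at (372,193). The scene view shows the same blanks at (256,205), (271,188) and (315,186). The red look-alike is at (160,252) in the top view.

```bash
cat >> h.py <<'E'
def blobs(c,roi,lo=(3,110,50),hi=(20,255,255),amin=40):
    hsv=cv2.cvtColor(c['frame'],cv2.COLOR_RGB2HSV);m=cv2.inRange(hsv,lo,hi);z=np.zeros_like(m)
    x0,y0,x1,y1=roi;z[y0:y1,x0:x1]=m[y0:y1,x0:x1]
    cs=cv2.findContours(z,cv2.RETR_EXTERNAL,cv2.CHAIN_APPROX_NONE)[0]
    return [k for k in cs if cv2.contourArea(k)>amin],z
E
python3 - <<'E'
from h import *
t=cam('top');s=cam('scene')
h=lambda c,x,y:cv2.cvtColor(c['frame'],cv2.COLOR_RGB2HSV)[y,x]
for p in[(289,169),(341,155),(365,197),(380,190),(240,196),(195,207),(185,200),(320,180)]:print('t',p,h(t,*p))
for p in[(256,200),(271,184),(315,193),(315,180),(240,245),(220,265),(290,215)]:print('s',p,h(s,*p))
for c,roi in((t,(165,135,390,235)),(s,(195,165,335,290))):
    cs,z=blobs(c,roi)
    for k in cs:print(cv2.contourArea(k),cv2.boundingRect(k),[np.round(v,1) for v in cv2.fitEllipse(k)])
a=cv2.resize(t['frame'][130:240,160:395],None,fx=3,fy=3,interpolation=cv2.INTER_CUBIC)
b=cv2.resize(s['frame'][165:290,195:335],None,fx=2,fy=2,interpolation=cv2.INTER_CUBIC)
im=np.zeros((a.shape[0]+b.shape[0],a.shape[1],3),np.uint8);im[:a.shape[0]]=a;im[a.shape[0]:,:b.shape[1]]=b
cv2.imwrite('pics/z.png',im[...,::-1])
E
```

```text
t (289, 169) [ 13 167 104]
t (341, 155) [ 14 191  88]
t (365, 197) [ 15 169 115]
t (380, 190) [ 14 167 124]
t (240, 196) [ 14 171 127]
t (195, 207) [ 17 115 157]
t (185, 200) [ 16 115 162]
t (320, 180) [ 21  17 150]
s (256, 200) [ 14 152 161]
s (271, 184) [ 14 162 168]
s (315, 193) [ 14 156 144]
s (315, 180) [ 14 155  84]
s (240, 245) [ 14 149 157]
s (220, 265) [ 19 100 224]
s (290, 215) [ 30  10 206]
362.5 (361, 182, 22, 23) [array([371.4, 193.2]), array([21.2, 21.9]), np.float64(130.5)]
2144.5 (175, 173, 78, 55) [array([211.7, 200.2]), array([34.4, 87.8]), np.float64(68.7)]
688.0 (273, 154, 31, 30) [array([287.8, 168.5]), array([29.5, 29.8]), np.float64(76.4)]
403.5 (330, 144, 24, 23) [array([341.2, 155.2]), array([22.4, 23. ]), np.float64(97.3)]
74.5 (208, 278, 33, 8) [array([223.5, 281.4]), array([ 5.2, 30.9]), np.float64(94.0)]
250.5 (225, 236, 30, 16) [array([239.5, 244. ]), array([14.1, 29. ]), np.float64(86.4)]
46.5 (233, 223, 12, 7) [array([239.1, 225.7]), array([ 5.6, 11.1]), np.float64(88.5)]
737.0 (241, 177, 41, 45) [array([259.7, 198.3]), array([28. , 47.4]), np.float64(38.8)]
231.0 (305, 175, 20, 22) [array([314.5, 187. ]), array([17.6, 22.2]), np.float64(0.9)]
519.5 (195, 165, 41, 22) [array([212.2, 173. ]), array([20.7, 42.3]), np.float64(82.7)]
```

View pics/z.png

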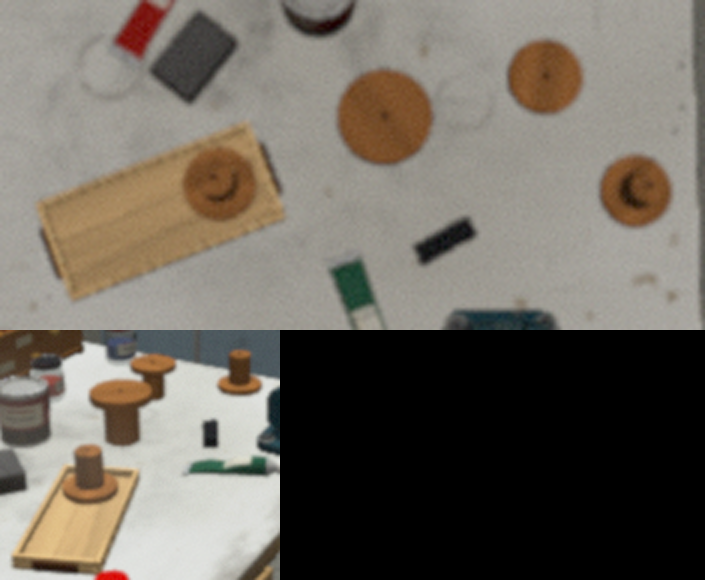

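```bash
python3 - <<'E'
from h import *
t=cam('top');s=cam('scene')
hs=lambda c:cv2.cvtColor(c['frame'],cv2.COLOR_RGB2HSV)
cs,_=blobs(t,(165,160,265,240),(10,70,60),(22,255,255));k=max(cs,key=cv2.contourArea)
hull=cv2.convexHull(k);W=onz(t,hull.reshape(-1,2),0.017)
r=cv2.minAreaRect((W[:,:2]*1000).astype(np.float32));print('tray rect mm',r,cv2.boxPoints(r).round(1).tolist())
q=cv2.minAreaRect(k);print('tray px',cv2.boxPoints(q).round(1).tolist())
for n,roi,z in(('down brim',(355,175,390,210),.010),('up',(325,140,360,172),.056),('large',(270,150,308,188),.072)):
    k=blobs(t,roi)[0][0];e=cv2.fitEllipse(k);X=onz(t,k.reshape(-1,2).astype(float),z)[:,:2]*1000
    (c0,rad)=cv2.minEnclosingCircle(X.astype(np.float32));print(n,'centre',onz(t,[e[0]],z)[0].round(4),'diam',2*rad)
# packed brim darker
cs,m=blobs(t,(212,170,255,212),(3,150,40),(16,255,200));k=max(cs,key=cv2.contourArea);e=cv2.fitEllipse(cv2.convexHull(k));print('packed',e,onz(t,[e[0]],.016))
# two-view heights
for n,a,b in(('up top',(341.2,155.2),(271.5,181.7)),('down crown',(374.3,192.3),(315,177)),('large',(287.8,168.5),(255.5,197)) ):
    print(n,tri(t,a,s,b))
print('proj up top',proj(s,[onz(t,[(341.2,155.2)],.056)[0]]))
# tray corners in scene
print('scene tri tray corner',tri(t,(285/3+160,216/3+130),s,(137/2+195,140/2+165)),tri(t,(73/3+160,297/3+130),s,(100/2+195,234/2+165)),tri(t,(38/3+160,203/3+130),s,(14/2+195,223/2+165)))
print(cv2.Rodrigues(np.array(monitor.get_obs()['tool_rot']))[0].round(3))
E
```

```text
tray rect mm ((548.6980590820312, 329.8676452636719), (95.6685791015625, 215.80404663085938), 21.147729873657227) [[465.20001220703125, 413.20001220703125], [543.0, 212.0], [632.2000122070312, 246.5], [554.4000244140625, 447.79998779296875]]
tray px [[169.8000030517578, 198.0], [243.5, 169.1999969482422], [256.1000061035156, 201.60000610351562], [182.39999389648438, 230.3000030517578]]
down brim centre [ 0.5656 -0.1065  0.01  ] diam 63.04774856567383
up centre [ 0.6629 -0.016   0.056 ] diam 63.74412155151367
large centre [0.6243 0.1273 0.072 ] diam 80.1171875
packed ((232.8439483642578, 190.84947204589844), (22.43541717529297, 22.835872650146484), 25.599334716796875) [[0.57288028 0.27563862 0.016     ]]
up top (array([ 0.66219488, -0.01765238,  0.05148084]), np.float64(0.003499028669701071))
down crown (array([ 0.56196178, -0.1035762 ,  0.05479928]), np.float64(0.0029976464160360004))
large (array([0.62384329, 0.12601821, 0.06460534]), np.float64(0.004063972802810728))
proj up top [[270.39536707 180.37567293]]
scene tri tray corner (array([0.54210768, 0.21512045, 0.01237393]), np.float64(0.0005717422255397061)) (array([0.46746681, 0.40777362, 0.0107437 ]), np.float64(0.00423523322193848)) (array([0.55390697, 0.44034357, 0.01547329]), np.float64(0.002760995749181478))
[[ 0.962  0.273 -0.   ]
 [ 0.273 -0.962  0.001]
 [ 0.    -0.001 -1.   ]]
```

Call:
arm_command --rows "33 41 -4 0 0 8;66 82 -9 0 0 16;99 124 -13 0 0 24;131 165 -18 0 0 32;164 206 -22 0 0 40;197 247 -27 0 0 48;230 289 -31 0 0 56;263 330 -35 0 0 63.5;296 371 -40 0 0 71.5;328 412 -44 0 0 79.5;361 454 -49 0 0 87.5;394 495 -53 0 0 95.3" --jaw 1 --squeeze 30

```text
t: 1.8
tool_pos: [0.5656, -0.1045, 0.2504]
tool_rot: [-1.77, -2.596, 0.001]
contact_force: [0.4, -0.7, -0.3]
opening: 0.0853
```

Call:
arm_command --rows "0 -1 -40 0 0 0;0 -1 -80 0 0 0;0 -1 -115 0 0 0;0 -1 -140 0 0 0;0 -1 -155 0 0 0;0 -1 -160 0 0 0;0 -1 -160 0 0 0"

```text
t: 2.68
tool_pos: [0.5661, -0.1056, 0.091]
tool_rot: [1.769, 2.595, -0.001]
contact_force: [-0.3, 0.1, 0.5]
opening: 0.0858
```

Call:
arm_command --rows "0 0 0 0 0 0;0 0 0 0 0 0;0 0 0 0 0 0;0 0 0 0 0 0;0 0 0 0 0 0;0 0 0 0 0 0" --jaw 0 --squeeze 30

```text
t: 3.42
tool_pos: [0.5666, -0.1058, 0.0917]
tool_rot: [1.769, 2.594, -0.0]
contact_force: [-1.2, 0.9, 5.6]
opening: 0.0328
```

```bash
python3 - <<'E'
from h import *
s=cam('scene')
cv2.imwrite('pics/g1.png',cv2.resize(s['frame'][100:220,230:400],None,fx=4,fy=4)[...,::-1])
o=monitor.get_obs();print(o['opening'],o['tool_pos'],o['contact_force'])
E
```

```text
0.033428237765780106 [ 0.56656976 -0.10578348  0.09172311] [-0.41049875  0.8167082   5.51402829]
```

View pics/g1.png

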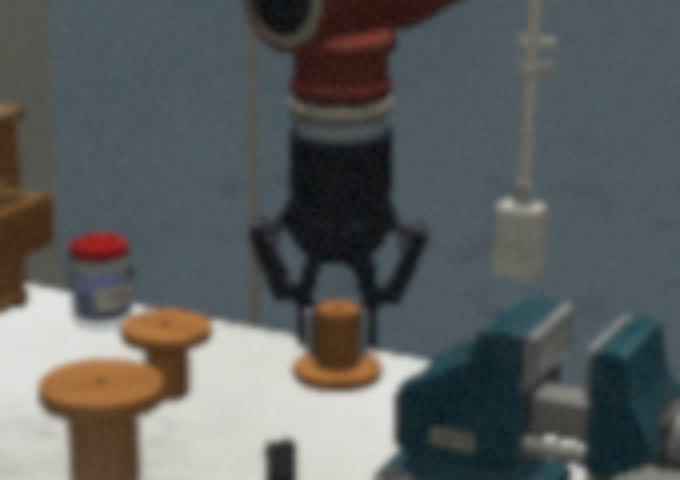

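The blank's crown is between the pads at about (338,340) in the crop, it stands upright, and the opening reads 33 mm. I'll lift it.

Call:
arm_command --rows "0 0 10 0 0 0;0 0 35 0 0 0;0 0 70 0 0 0;0 0 110 0 0 0;0 0 145 0 0 0;0 0 165 0 0 0;0 0 165 0 0 0"

```text
t: 4.35
tool_pos: [0.5671, -0.1059, 0.2581]
tool_rot: [1.767, 2.592, 0.001]
contact_force: [-1.0, -0.5, -1.1]
opening: 0.0334
```

Call:
arm_command --rows "-3 30 0 0 0 0;-6 80 0 0 0 0;-10 130 0 0 0 0;-14 180 0 0 0 0;-18 230 0 0 0 0;-22 280 0 0 0 0;-26 330 0 0 0 0;-30 380 0 0 0 0;-34 430 0 0 0 0;-38 470 0 0 0 0;-40 492 0 0 0 0;-40 492 0 0 0 0"

```text
t: 5.85
tool_pos: [0.5264, 0.3866, 0.2563]
tool_rot: [1.766, 2.594, -0.003]
contact_force: [-0.3, -0.3, -0.3]
opening: 0.0333
```

```bash
python3 - <<'E'
from h import *
s=cam('scene');t=cam('top')
a=cv2.resize(s['frame'][120:300,140:330],None,fx=2.2,fy=2.2);b=cv2.resize(t['frame'][150:250,150:270],None,fx=3,fy=3)
im=np.zeros((400,790,3),np.uint8);im[:a.shape[0],:a.shape[1]]=a;im[:300,425:785]=b
cv2.imwrite('pics/g2.png',im[...,::-1])
o=monitor.get_obs();print(o['opening'],o['tool_pos'],o['contact_force'])
E
```

```text
0.03305367269446536 [0.52708861 0.38511717 0.25709388] [ 0.98464519 -0.2627337  -0.73625978]
```

View pics/g2.png

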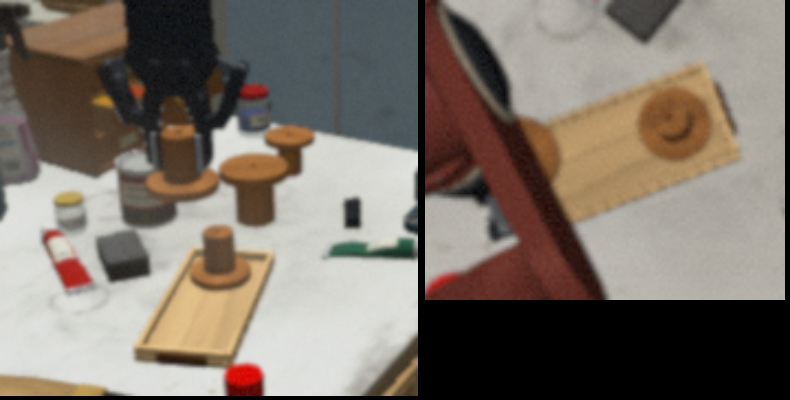

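The blank hangs level under the gripper, at about (180,165) in the left panel, above the tray's empty end.

Call:
arm_command --rows "0 1 -40 0 0 0;0 1 -80 0 0 0;0 1 -115 0 0 0;0 1 -138 0 0 0;0 1 -148 0 0 0;0 1 -153 0 0 0;0 1 -156 0 0 0;0 1 -158 0 0 0;0 1 -158 0 0 0"

```text
t: 7.08
tool_pos: [0.5273, 0.3864, 0.0996]
tool_rot: [1.768, 2.592, -0.001]
contact_force: [-0.1, 1.0, -0.3]
opening: 0.0331
```

```bash
python3 - <<'E'
from h import *
s=cam('scene')
cv2.imwrite('pics/g3.png',cv2.resize(s['frame'][170:300,170:300],None,fx=4,fy=4)[...,::-1])
for i in range(3):
    cam('scene');o=monitor.get_obs();print(o['tool_pos'],o['contact_force'])
E
```

```text
[0.52724807 0.3863163  0.09956772] [ 0.00337233  0.09254851 -0.07038269]
[0.52721516 0.38627619 0.09949265] [ 0.34959154 -0.0205263  -0.0416792 ]
[0.52718978 0.3862464  0.09942788] [-0.17802281  0.38528422 -1.43678577]
```

View pics/g3.png

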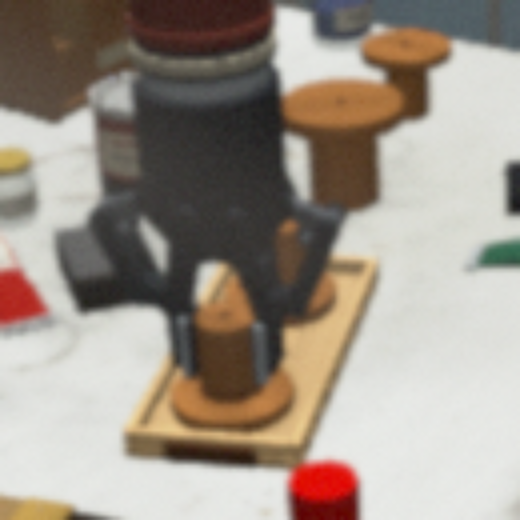

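The brim is inside the walls at about (232,398), just above the floor. I'll lower it 2 mm more, let go and retreat.

Call:
arm_command --rows "0 0 -1 0 0 0;0 0 -2 0 0 0;0 0 -2 0 0 0"

```text
t: 7.65
tool_pos: [0.5273, 0.3863, 0.0978]
tool_rot: [1.768, 2.592, -0.001]
contact_force: [-1.3, -0.2, 2.3]
opening: 0.0327
```

Call:
arm_command --rows "0 0 0 0 0 0;0 0 0 0 0 0;0 0 0 0 0 0;0 0 0 0 0 0;0 0 0 0 0 0;0 0 0 0 0 0" --jaw 1

```text
t: 8.4
tool_pos: [0.5273, 0.3863, 0.0978]
tool_rot: [1.768, 2.592, -0.001]
contact_force: [0.1, 0.6, -0.8]
opening: 0.0858
```

Call:
arm_command --rows "0 0 30 0 0 0;0 0 80 0 0 0;0 0 120 0 0 0;10 -40 155 0 0 0;30 -90 155 0 0 0;45 -140 155 0 0 0;60 -190 155 0 0 0;75 -240 155 0 0 0;95 -295 155 0 0 0;115 -350 155 0 0 0;130 -390 155 0 0 0;136 -402 155 0 0 0"

```text
t: 9.9
tool_pos: [0.6638, -0.0181, 0.2527]
tool_rot: [1.771, 2.589, -0.001]
contact_force: [-1.0, -0.3, 0.8]
opening: 0.0854
```

```bash
python3 - <<'E'
from h import *
s=cam('scene');t=cam('top')
a=cv2.resize(s['frame'][150:290,190:330],None,fx=2.8,fy=2.8);b=cv2.resize(t['frame'][130:250,150:390],None,fx=1.65,fy=1.65)
im=np.zeros((400,800,3),np.uint8);im[:a.shape[0],:a.shape[1]]=a;im[:b.shape[0],400:400+b.shape[1]]=b
cv2.imwrite('pics/g4.png',im[...,::-1])
o=monitor.get_obs();print(o['t'],o['opening'],o['tool_pos'],o['contact_force'])
T=np.array([.5487,.3299]);yx=np.array([-.3607,.9327]);xx=np.array([.9327,.3607])
cs,m=blobs(t,(165,160,260,240),(3,150,40),(16,255,200))
for k in cs:
    e=cv2.fitEllipse(cv2.convexHull(k));p=onz(t,[e[0]],.016)[0][:2]-T;print(e[0],e[1],'tray xy mm',p@xx*1e3,p@yx*1e3)
E
```

```text
10.0 0.08539217659431064 [ 0.66354894 -0.01651773  0.25262389] [-0.07151157  0.18610724  0.08472475]
(193.1234588623047, 207.266357421875) (22.65720558166504, 22.869924545288086) tray xy mm 0.6265635686808297 57.971019088409534
(232.63267517089844, 191.0914306640625) (22.30548667907715, 22.954090118408203) tray xy mm 2.570727561883579 -58.55594376362457
```

View pics/g4.png

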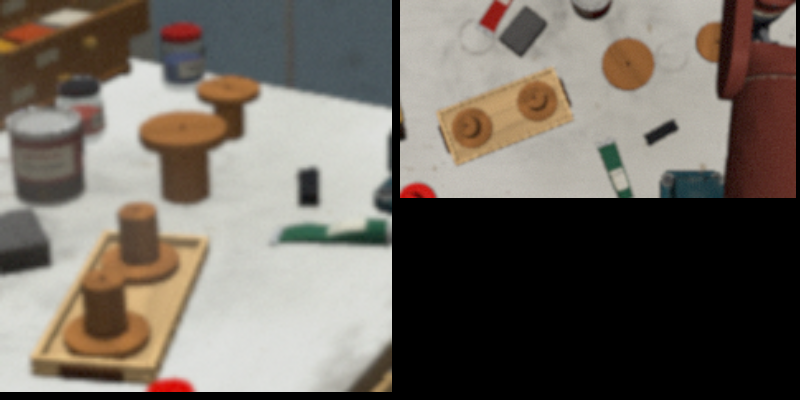

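Both brim-down blanks stand in the tray, measured at y = +58 and -58.6 mm in the tray frame. The brim-up blank at (228,90) in the left panel is untouched. I'll come down close above it and check the alignment.

Call:
arm_command --rows "-1 0 -40 0 0 0;-1 0 -80 0 0 0;-1 0 -105 0 0 0;-1 0 -115 0 0 0;-1 0 -115 0 0 0"

```text
t: 10.62
tool_pos: [0.6622, -0.0154, 0.1374]
tool_rot: [1.769, 2.592, -0.001]
contact_force: [0.2, 0.5, -0.0]
opening: 0.0859
```

```bash
python3 - <<'E'
from h import *
s=cam('scene')
o=monitor.get_obs();p=np.array(o['tool_pos']);print(p,o['opening'])
j=np.array([.9327,.3607,0])
im=cv2.resize(s['frame'][130:220,220:330],None,fx=6,fy=6,interpolation=cv2.INTER_CUBIC)
# grasp axis at brim height and +-34 mm along the jaw
for d in(-.034,0,.034):
    u=(proj(s,[np.r_[p[:2],.056]+d*j])[0]-[220,130])*6;cv2.circle(im,tuple(u.astype(int)),3,(0,255,0),-1);print(u)
cv2.imwrite('pics/g5.png',im[...,::-1])
E
```

```text
[ 0.66294597 -0.01578612  0.13861933] 0.08543204444667969
[370.27996902 305.14799198]
[301.89536403 302.33346867]
[234.0806865  299.54941444]
```

View pics/g5.png

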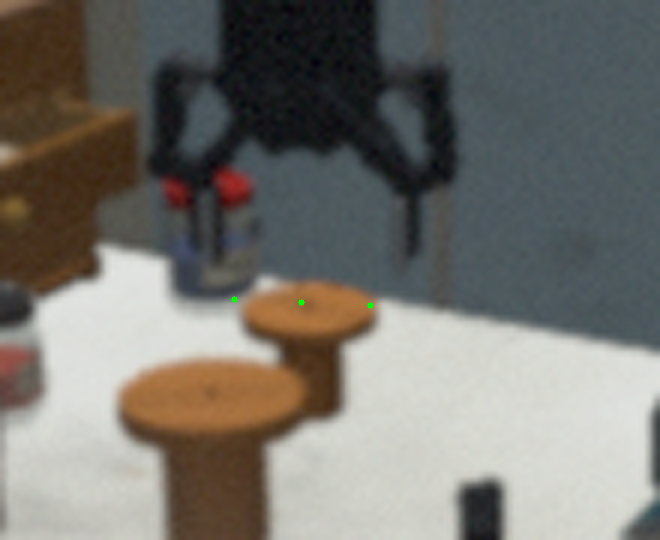

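The blank's brim spans columns 242–378 (middle 310), and the open fingers at 222 and 402 have their middle at 312. The jaws are centred; the green marks show the scene camera's calibration is off by about 1.5 px. I'll descend and grip.

Call:
arm_command --rows "0 0 -8 0 0 0;0 0 -17 0 0 0;0 0 -26 0 0 0;0 0 -34 0 0 0;0 0 -40 0 0 0;0 0 -40 0 0 0"

```text
t: 11.42
tool_pos: [0.6625, -0.0157, 0.0977]
tool_rot: [1.769, 2.591, -0.001]
contact_force: [-0.8, -0.6, -0.1]
opening: 0.0852
```

Call:
arm_command --rows "0 0 0 0 0 0;0 0 0 0 0 0;0 0 0 0 0 0;0 0 0 0 0 0;0 0 0 0 0 0" --jaw 0 --squeeze 35

```text
t: 12.05
tool_pos: [0.6629, -0.0158, 0.0984]
tool_rot: [1.768, 2.591, -0.0]
contact_force: [0.2, 0.3, 4.2]
opening: 0.0662
```

Call:
arm_command --rows "0 0 8 0 0 0;0 0 30 0 0 0;0 0 65 0 0 0;0 0 105 0 0 0;0 0 140 0 0 0;0 0 150 0 0 0;0 0 150 0 0 0"

```text
t: 12.92
tool_pos: [0.6631, -0.0158, 0.2492]
tool_rot: [1.768, 2.589, 0.001]
contact_force: [0.5, 0.1, -0.9]
opening: 0.066
```

Call:
arm_command --rows "-8 25 0 0 0 0;-20 62 0 0 0 0;-34 104 0 0 0 0;-48 146 0 0 0 0;-62 188 0 0 0 0;-76 230 0 0 0 0;-90 272 0 0 0 0;-102 310 0 0 0 0;-110 336 0 0 0 0;-114 347 0 0 0 0;-114 347 0 0 0 0;-114 347 0 0 0 0"

```text
t: 14.42
tool_pos: [0.5491, 0.3304, 0.2487]
tool_rot: [1.769, 2.589, -0.001]
contact_force: [0.1, -0.7, -0.2]
opening: 0.0663
```

Call:
arm_command --rows "0 0 -20 0 0 0;0 0 -45 0 0 0;0 0 -65 0 0 0;0 0 -75 0 0 0;0 0 -75 0 0 0"

```text
t: 15.05
tool_pos: [0.5487, 0.33, 0.1724]
tool_rot: [1.77, 2.59, -0.003]
contact_force: [0.1, -0.3, -0.9]
opening: 0.0664
```

```bash
python3 - <<'E'
from h import *
s=cam('scene');t=cam('top')
a=cv2.resize(s['frame'][150:290,180:300],None,fx=4,fy=4,interpolation=cv2.INTER_CUBIC);b=cv2.resize(t['frame'][150:250,160:260],None,fx=3.2,fy=3.2)
im=np.zeros((560,800,3),np.uint8);im[:a.shape[0],:a.shape[1]]=a;im[:b.shape[0],480:480+b.shape[1]]=b
cv2.imwrite('pics/g6.png',im[...,::-1])
o=monitor.get_obs();p=np.array(o['tool_pos']);print(o['t'],o['opening'],p,o['contact_force'])
b=p[2]-.0984
y=np.array([-.3607,.9327]);T=np.array([.549,.330])
f=lambda X:((proj(s,[X])[0]-[180,150])*4).round(0)
print('held brim top c',f(np.r_[p[:2],b+.056]),'crown bottom c',f(np.r_[p[:2],b]))
for d in(-.0586,.058):print('crown top',d,f(np.r_[T+d*y,.062]))
E
```

```text
15.15 0.06620878051852364 [0.54959071 0.33060067 0.1744908 ] [ 1.00416251 -0.54157311 -0.6929023 ]
held brim top c [200. 230.] crown bottom c [207. 321.]
crown top -0.0586 [236. 297.]
crown top 0.058 [182. 394.]
```

View pics/g6.png

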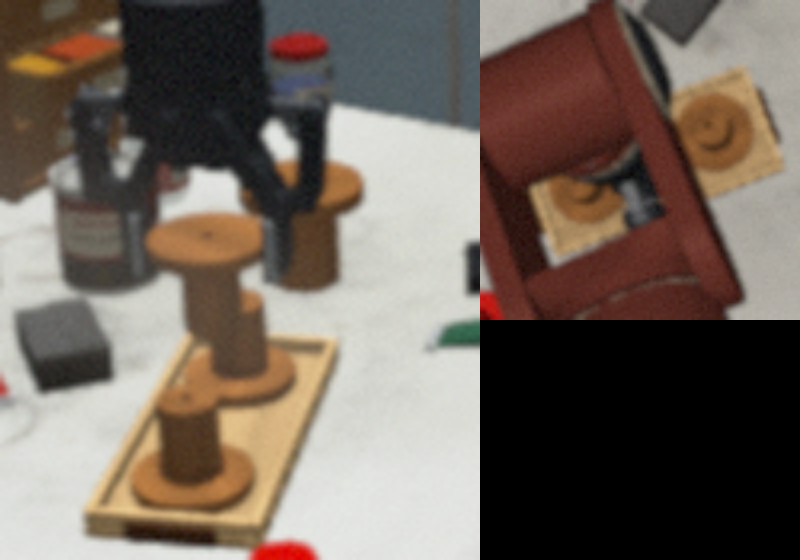

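The held blank is level, with its brim-top centre near (207,239). The crown tops are near (248,300) and (188,397). The held blank's row offset differs from theirs by a few px, so I'll compare again just above them.

Call:
arm_command --rows "0 0 -20 0 0 0;0 0 -40 0 0 0;0 0 -51 0 0 0;0 0 -54 0 0 0;0 0 -54 0 0 0;0 0 -54 0 0 0"

```text
t: 15.9
tool_pos: [0.5501, 0.3308, 0.1213]
tool_rot: [1.768, 2.588, 0.003]
contact_force: [0.1, -0.3, -1.3]
opening: 0.0664
```

```bash
python3 - <<'E'
from h import *
s=cam('scene')
o=monitor.get_obs();p=np.array(o['tool_pos']);print(o['t'],o['opening'],p,o['contact_force'])
F=6;O=[195,185]
im=cv2.resize(s['frame'][185:285,195:290],None,fx=F,fy=F,interpolation=cv2.INTER_CUBIC)
b=p[2]-.0984;y=np.array([-.3607,.9327]);T=np.array([.549,.330])
th=np.linspace(0,2*np.pi,60);C=np.c_[np.cos(th),np.sin(th)]
def draw(c,r,z,col):
    q=(proj(s,np.c_[c+r*C,np.full(60,z)])-O+.5)*F
    for u in q:cv2.circle(im,tuple(u.astype(int)),1,col,-1)
draw(p[:2],.034,b+.056,(0,255,0));draw(p[:2],.017,b,(0,255,0))
draw(T+.058*y,.017,.062,(0,0,255));draw(T+.058*y,.034,.016,(0,0,255));draw(T-.0586*y,.034,.016,(0,0,255));draw(T-.0586*y,.017,.062,(0,0,255))
cv2.imwrite('pics/g7.png',im[...,::-1])
E
```

```text
15.95 0.06624158363675879 [0.55009445 0.33081628 0.12136989] [-0.17317255 -0.0163875  -0.4755163 ]
```

View pics/g7.png

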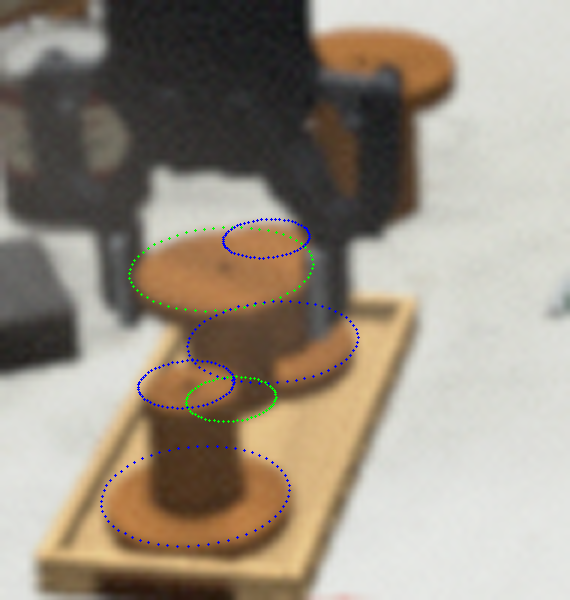

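The projected outlines agree with the picture: the held brim is centred at (225,267) against a predicted (222,269), and the near crown top at (192,387) against (187,384). That is about 2–3 mm of agreement against 7 mm of clearance, so I'll lower it.

Call:
arm_command --rows "-1 0 -3 0 0 0;-1 0 -6 0 0 0;-1 0 -9 0 0 0;-1 0 -12 0 0 0;-1 0 -14 0 0 0;-1 0 -14 0 0 0"

```text
t: 16.7
tool_pos: [0.549, 0.3308, 0.1071]
tool_rot: [1.768, 2.588, 0.003]
contact_force: [-0.2, -0.5, 0.5]
opening: 0.0661
```

Call:
arm_command --rows "0 0 -1 0 0 0;0 0 -2 0 0 0;0 0 -3 0 0 0;0 0 -3 0 0 0"

```text
t: 17.2
tool_pos: [0.549, 0.3308, 0.1044]
tool_rot: [1.768, 2.588, 0.003]
contact_force: [-1.3, -1.2, 1.3]
opening: 0.0663
```

Call:
arm_command --rows "0 0 -1 0 0 0;0 0 -1 0 0 0"

```text
t: 17.45
tool_pos: [0.5491, 0.3308, 0.1044]
tool_rot: [1.768, 2.588, 0.002]
contact_force: [-2.1, -1.8, 5.9]
opening: 0.0659
```

Call:
arm_command --rows "0 0 0 0 0 0;0 0 0 0 0 0;0 0 0 0 0 0;0 0 0 0 0 0;0 0 0 0 0 0" --jaw 1

```text
t: 18.08
tool_pos: [0.5491, 0.3308, 0.1042]
tool_rot: [1.768, 2.588, 0.002]
contact_force: [0.5, 0.4, -0.5]
opening: 0.0857
```

Call:
arm_command --rows "0 0 8 0 0 0;0 0 25 0 0 0;0 0 60 0 0 0;0 0 110 0 0 0;0 0 160 0 0 0;0 -50 180 0 0 0;0 -110 180 0 0 0;0 -170 180 0 0 0;0 -230 180 0 0 0;0 -290 180 0 0 0;0 -340 180 0 0 0;0 -360 180 0 0 0"

```text
t: 19.58
tool_pos: [0.5491, -0.0315, 0.2859]
tool_rot: [1.771, 2.584, 0.003]
contact_force: [-0.4, -0.6, 1.5]
opening: 0.0853
```

```bash
python3 - <<'E'
from h import *
s=cam('scene');t=cam('top')
a=cv2.resize(s['frame'][170:290,190:290],None,fx=4,fy=4,interpolation=cv2.INTER_CUBIC);b=cv2.resize(t['frame'][155:245,160:260],None,fx=4,fy=4,interpolation=cv2.INTER_CUBIC)
cv2.imwrite('pics/g8.png',np.hstack([a,np.vstack([b,np.zeros((120,400,3),np.uint8)])])[...,::-1])
o=monitor.get_obs();print(o['t'],o['opening'],o['tool_pos'],o['contact_force'])
E
```

```text
19.675 0.08552878381026222 [ 0.54923902 -0.0304972   0.28537261] [ 0.21569888  1.01054451 -0.02397069]
```

View pics/g8.png

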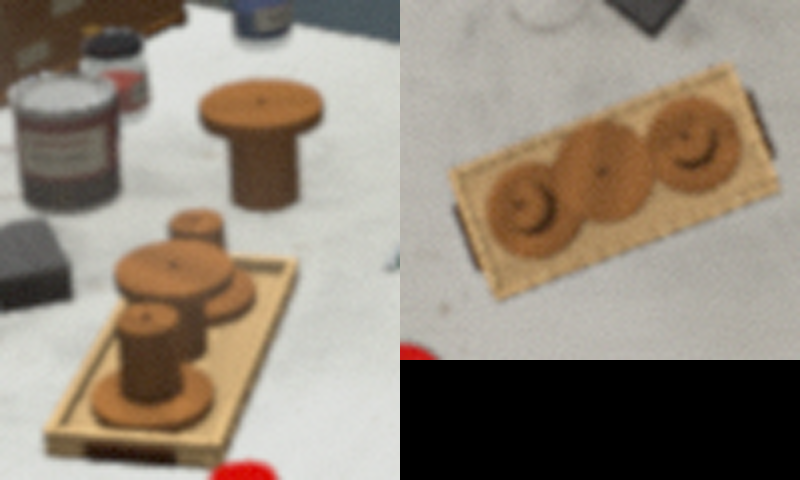

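All three stand upright, the middle brim overlapping the other two. In the left panel the middle pip is at (173,266); in the top panel it is at (604,172). I'll do one numeric check and then hand in.

```bash
python3 - <<'E'
from h import *
s=cam('scene');t=cam('top')
T=np.array([.5487,.3299]);y=np.array([-.3607,.9327]);x=np.array([.9327,.3607])
def tf(X):d=X[:2]-T;return (d@x*1e3).round(1),(d@y*1e3).round(1),(X[2]*1e3).round(1)
print('up',tf(onz(t,[(211,198)],.062)[0]),'two views',tf(tri(t,(211,198),s,(190+173/4,170+266/4))[0]))
for n,p,q in(('down',(527/4+60,206/4+155),(190+147/4,170+318/4)),('packed',(686/4+60,133/4+155),(190+197/4,170+219/4))):
    print(n,'crown',tf(onz(t,[p],.062)[0]),tf(tri(t,p,s,q)[0]))
print(workorder.finish_job())
E
```

```text
up (np.float64(-0.3), np.float64(-1.7), np.float64(62.0)) two views (np.float64(-0.3), np.float64(-1.5), np.float64(59.6))
down crown (np.float64(-2.7), np.float64(53.2), np.float64(62.0)) (np.float64(-1.4), np.float64(54.1), np.float64(57.5))
packed crown (np.float64(4.0), np.float64(-60.8), np.float64(62.0)) (np.float64(2.4), np.float64(-61.1), np.float64(59.5))
the job is handed in; nothing more can be done
None
```

The job is handed in: the loose brim-down blank is at the empty end and the small brim-up blank stands crown down between the two. The larger blank and the red look-alike were not touched. It took about 20 s of the 54 s allowed, and no verdict was reported.

The last pictures show all three blanks upright in the tray with their brims overlapping and the gripper well clear. Positions in the tray frame from that check:

| Blank | x (mm) | y (mm) |
|---|---|---|
| Brim-up | 0 | about -2 |
| Loose brim-down | -1 to -3 | about +54 |
| Packed brim-down | +2 to +4 | about -61 |

- **Heights:** the two-view tops came out at 57.5–59.6 mm where 62 mm is expected. The same low bias showed before anything was moved, so I put it down to camera calibration and hand-read pixels.
- **Loose blank:** an ellipse fit just after placing it gave y = +58 mm, while the last hand-read check gave +54 mm. Both are inside the 35–80 mm limit.

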